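# Hold the cover over the cheese dish

### The job

I want to tuck herbs around the cheese before its dish is closed: take the green cheese cover by the wooden bar handle, squeezing it gently (the handle is glued and bears at most 60 N from each finger), and carry it over the spice rack and its jars to the cheese dish. Lower it around the cheese and finish while holding it there, still and level, centred on the dish and square with it, its rim about 20 mm above the plate; do not set it down or let go. The cover must not touch the cheese, the dish or anything else on the way, and everything else stays where it stands.

Things in the scene. Friction and masses are not known exactly. Their poses are not given: they have to be found in the camera images.
- cover: dark green glazed ceramic cover of the cheese dish: an upside-down rectangular box, open below, 140 (its x) x 100 (its y) x 65 mm high, walls and roof 6 mm thick, 0.35 to 0.7 kg, bar handle on its roof. Starts rim down on the counter, left or right of the spice rack, yaw within 35 degrees. Origin: centre of its lower rim, z up. Same when turned half round
- cover_handle (a point): centre of the cover's handle, 99 mm above the middle of its rim: a pale wooden bar 90 mm long along the cover's x, 18 mm wide (y), 22 mm tall, its underside 23 mm above the roof, on two brass posts 68 mm apart; the glue bears 60 N from each finger; 25 to 40 N carries it safely
- dish: loose rectangular plate of the cheese dish, white with a green raised edge: 190 (x) x 140 (y) mm, plate 8 mm thick, edge strip 7 mm wide standing 14 mm above the counter. It stands on the other side of the rack from the cover, yaw within 35 degrees. Origin: centre of its underside; z up
- dish_plate (a point): centre of the dish's plate surface, where the cheese stands, 8 mm above the counter
- cheese: yellow block of hard cheese standing loose on the middle of the dish, within 3 mm of its centre and in line with it, 80 (dish x) x 45 (dish y) x 45 mm high, so its top is 53 mm above the counter. Origin: centre of its underside
- rack: fixed low spice rack lying across the middle of the counter between cover and dish: oak base 340 (x, away from the robot) x 80 (y) x 12 mm with thin brass rails up to 43 mm; its three jars reach 97 mm above the counter. Origin: centre of its underside
- jar0: amber spice jar with dark cap, 52 mm across, 85 mm tall, loose in the rack at the end near the robot. Origin: centre of its underside
- jar1: terracotta-coloured spice jar with wooden cap, same size, loose in the middle of the rack
- jar2: green spice jar with dark cap, same size, loose at the far end of the rack
- mug: white mug, 80 mm across, 90 mm tall, on the far part of the counter
- candlestick: pink candle in a round-footed holder, 90 mm across the foot, 184 mm tall, on the far part of the counter
- mortar: grey stone mortar, 110 mm across, 80 mm tall, at the left of the counter
Mind the look-alikes: they are no part of the job. Leave any blue or red look-alike of the cover alone.

How it is judged:
By the outcome, as a careful person would: the job done as asked, in the order asked, and still so for the second after the job is handed in, while the arm keeps its last pose, push and grip.
It also fails if it takes over 48 s, if anything falls off the work surface, if the arm or the gripper's body presses on something with over 40 N, if the wrist force passes 120 N, or if a joint passes its speed limit or range.

### The arm

A 6-joint arm with a two-finger parallel gripper is mounted at the origin on the work surface. World frame = base frame: x ahead of the robot, y to its left, z up, the work surface at z = 0. Lengths are in mm, angles in rad, forces in N, time in s.
With the tool pointing down it reaches from about 350 to 775 mm from the base axis. Payload 7.3 kg.
Tool frame: the origin (TCP) lies midway between the tips of the shut fingers; the grasp point (between the pads) lies 19 mm behind it; z points along the fingers, y is the line along which they close (so a half turn about z gives the same grasp; the last joint's range is limited). The gripper opens to 92 mm and grips with 3 to 60 N. Pads are 19 mm wide; open, the fingers measure 130 mm over their backs; the gripper's body (75 mm by 190 mm) begins 47 mm behind the grasp point.
Start: joints at [1.084, 0.342, 1.524, -0, 1.275, -0.146], TCP at [175.463, 494.831, 226.741] pointing down, gripper open.
Joint ranges: [-2.53, 2.53], [-0.77, 2.02], [0.04, 2.7], [-1, 4.14], [0.28, 2.66], [-3.11, 3.11]. Speed limits (rad/s): [2.57, 2.57, 3.14, 3.14, 3.14, 3.14].

### API

Orientations are given as [roll, pitch, yaw] about the fixed x, y, z axes, in that order (R = Rz(yaw) Ry(pitch) Rx(roll)).
In Python, from plant import * gives the robot as it stands.
- The arm moves only by the tool step_arm, never from a script. Its argument "deltas" is one flat list of numbers, 5 for each row, row after row: the shift along the world's x, y, z in mm, then the turn about the world's z in degrees, then the finger opening in mm, from 0 to 91.8. In form: [tx, ty, tz, turn, gripper, tx, ty, tz, turn, gripper, ...]. A call has exactly 10 rows; each row shifts and turns the commanded pose from where the row before left it; what a row does not reach is not made up. A row lasts 1/8 s, in which the tool goes at most 62.5 mm and 10.7 degrees, less where a joint would pass 70% of its speed; a pose out of reach is approached as far as the arm can. A call is refused whole if a number of a shift passes 62.5 or a number of a turn 10.7, either way. A call with a gripper value outside its range is refused whole. The fingers move at their own pace and stop on an object; the grip force is fixed at half the most. Time passes only in rows, so rows that do not move let the fingers close, or fill a call up. It gives the time, the measured TCP pose, the force, the opening and the grip force at its end, in the units of the state.
- get_obs(): the state, without advancing time (a new reading comes with each control period).
- capture(name): name is "scene" or "top" or "wrist"; returns the picture (480x640x3 uint8, red, green, blue); there is no depth.
- camera_params(name): a dict with "mtx" (3x3 intrinsics, pixels), "rvec" (rotation vector, rad) and "tvec" (3), from world to camera coordinates, as OpenCV has them. Camera axes: x right, y down, z forward; pixel columns grow to the right and rows downward; lengths in mm; the calibration is good to about 2 mm. The wrist camera is an equidistant fisheye: a pixel r from the principal point sees the ray r / f radians off the axis. A picture is of the moment at which its call begins: read the wrist's pose just before it. camera_params takes no time and is no camera call; for the wrist camera it gives the pose at the moment of the call.
- close_job(): hands the job in; it is judged then, once.
The state is a dict: "time": time; "joint_positions": joint angles; "dq": joint speeds; "tau": joint torques, N m; "tool_pos": TCP position; "tcp_rot": TCP orientation; "contact_force": force on the tool from outside, world axes, zero at the start; "moment": the same for the moment, N m; "grip_width": finger opening in mm; "finger_force": force on a finger pad.
Only numpy, scipy, OpenCV 4.12 (cv2) and the standard library are available. Lean on these libraries where they do the work, as an engineer would, in place of code of your own. Each camera call takes 0.05 s, during which the arm holds its last target. There are 200 camera calls.

## Working session

There is one attempt and no reset: what is moved stays moved. The work goes in short steps, Python scripts to look and compute and a tool call to move; the robot and the scene stay as the last step left them, time stands still between calls to the robot, and variables do not carry over. Pictures are saved under pics/ and viewed, at most 10 in all, crops included, and the job is handed in when it is done.

Besides the shell and the picture viewer there is one more tool, called after "Call:" as a command line: name --argument value ..., lists and objects as JSON in quotes. step_arm: Moves the arm, as the interface text tells. Its arguments: {"type":"object","properties":{"deltas":{"type":"array","items":{"type":"number"}}},"required":["deltas"]}

```bash
mkdir -p pics; python3 - <<'E'
from plant import *
import cv2,numpy as np
for n in("scene","top"):
    im=capture(n);cv2.imwrite(f"pics/{n}0.png",im[:,:,::-1])
    p=camera_params(n);print(n,p["mtx"],p["rvec"],p["tvec"])
o=get_obs();print(o)
E
```

```text
scene [[570.36540832   0.         317.18690336]
 [  0.         570.36540832 239.67608633]
 [  0.           0.           1.        ]] [ 1.95528578  1.34472494 -0.57494544] [-313.44288514 -245.58444817 1787.57427138]
top [[492.10439823   0.         322.58460425]
 [  0.         492.10439823 222.50611913]
 [  0.           0.           1.        ]] [ 2.15313881 -2.11837182  0.18510845] [  94.05005198  545.13528924 1076.54503504]
{'time': 0.1, 'joint_positions': array([ 1.08402655e+00,  3.42633763e-01,  1.52489883e+00, -3.36878474e-05,
        1.27534533e+00, -1.46011138e-01]), 'dq': array([ 0.00095081, -0.00025948, -0.00235739,  0.00062028,  0.001067  ,
        0.00144651]), 'tau': array([ 2.01445509e-03, -4.32003772e+01, -2.44695479e+01,  7.17816199e-02,
        5.27645065e-02, -6.26676047e-05]), 'tool_pos': array([175.29103498, 494.5140302 , 226.13235556]), 'tcp_rot': array([-3.14031637e+00, -1.55125338e-04,  2.80084374e+00]), 'contact_force': array([ 0.12336586,  0.55128347, -0.71902828]), 'moment': array([ 0.05617025,  0.04039809, -0.00602888]), 'finger_force': 0.0, 'grip_width': 91.79930520223692}
```

View pics/scene0.png

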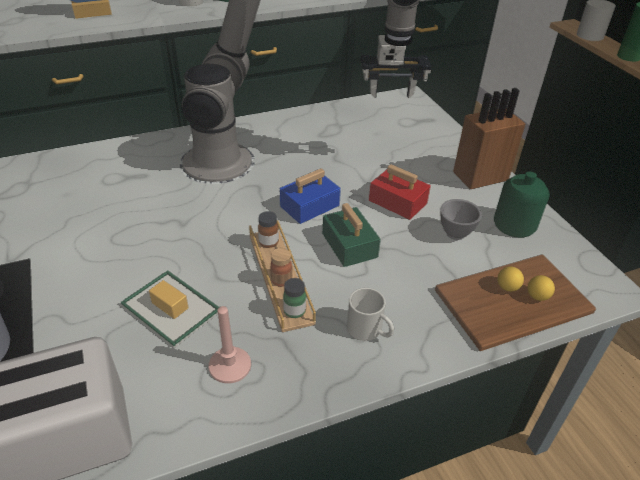

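View pics/top0.png

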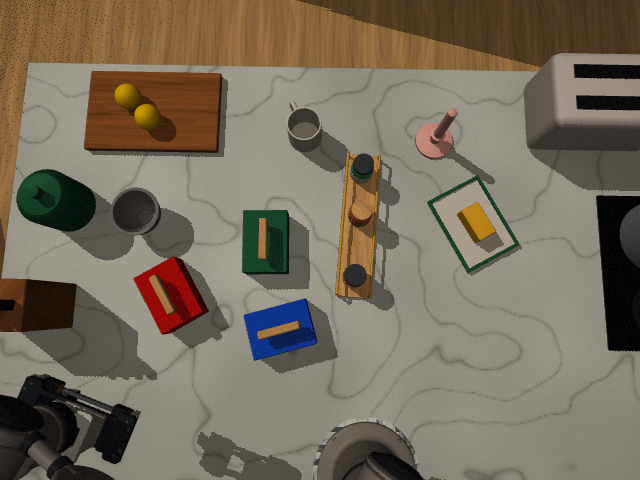

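Two looks. Cover candidates: green at scene (350,235) / top (266,242), blue at (310,195) / (280,329), red at (400,190) / (171,295). The green one fits the description. The dish is at top (474,224) / scene (170,306). I'll confirm with enlarged crops.

```bash
python3 - <<'E'
import cv2,numpy as np
def crop(n,x,y,w,h,s):
    im=cv2.imread(f"pics/{n}0.png")[y:y+h,x:x+w]
    im=cv2.resize(im,None,fx=s,fy=s,interpolation=cv2.INTER_CUBIC)
    im=cv2.convertScaleAbs(im,alpha=1.5,beta=15)
    for k in range(0,w,10): cv2.putText(im,str(x+k),(k*s,8),0,.3,(0,0,255),1) if k%20==0 else 0; cv2.line(im,(k*s,10),(k*s,14),(0,0,255),1)
    for k in range(0,h,10): cv2.putText(im,str(y+k),(0,k*s+4),0,.3,(255,0,0),1); 
    return im[:300,:400]
a=np.vstack([np.hstack([crop("top",216,204,100,75,4),crop("top",410,174,134,100,3)]),np.hstack([crop("scene",300,195,100,75,4),crop("scene",110,258,134,100,3)])])
cv2.imwrite("pics/c1.png",a)
E
```

```text
(no output)
```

View pics/c1.png

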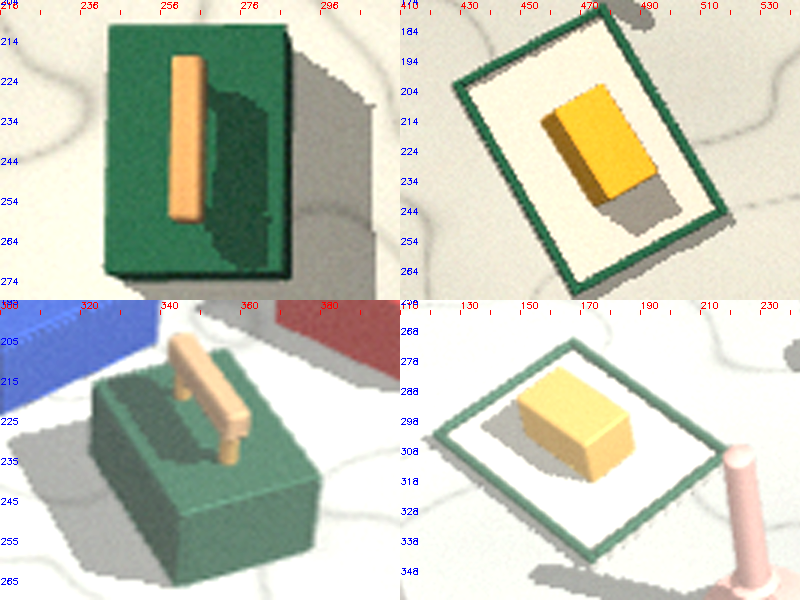

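The crops confirm the green cover with the wooden bar. In the top view its roof corners are at about (243,210), (287,210), (287,271) and (243,272). In the scene view they are at (323,215), (356,207), (380,239) and (345,248). The dish's outer corners are at (428,203), (478,177), (519,245) and (468,271) in top, and (121,303), (168,271), (219,310) and (174,345) in scene.

```bash
cat > h.py <<'E'
from plant import *
import cv2,numpy as np
from scipy.optimize import least_squares
def proj(n,P):
    p=camera_params(n); return cv2.projectPoints(np.float64(P),p["rvec"],p["tvec"],p["mtx"],None)[0][:,0]
def tri(a,b):
    Q=[]
    for n in("top","scene"):
        p=camera_params(n);Q.append(p["mtx"]@np.c_[cv2.Rodrigues(p["rvec"])[0],p["tvec"].reshape(3)])
    X=cv2.triangulatePoints(*Q,np.float64(a).T,np.float64(b).T);return (X[:3]/X[3]).T
def rect(L,W):return np.array([[-L,-W],[L,-W],[L,W],[-L,W]])/2
def model(q,C,n):
    x,y,z,t=q;c,s=np.cos(t),np.sin(t)
    return proj(n,np.c_[C@[[c,s],[-s,c]]+[x,y],np.full(len(C),z)])
def fit(obs,C,q0):
    r=least_squares(lambda q:np.concatenate([(model(q,C,n)-o).ravel() for n,o in obs.items()]),q0,x_scale=[1,1,1,.01])
    return r.x,r.fun
E
python3 - <<'E'
from h import *
np.set_printoptions(precision=2,suppress=True)
def px(L,x,y,s,ou,ov):return (np.float64(L)-[ou,ov]+.5)/s-.5+[x,y]
ct=px([(108,25),(284,25),(283,270),(107,272)],216,204,4,0,0)
cs=px([(180,513),(93,382),(225,349),(320,476)],300,195,4,0,300)
dt=px([(455,86),(604,8),(728,212),(575,292)],410,174,3,400,0)
ds=px([(727,455),(592,560),(434,436),(573,340)],110,258,3,400,300)
ht=px([(187,57),(186,214)],216,204,4,0,0); hs=px([(239,409),(180,340)],300,195,4,0,300)
# order: find by triangulation consistency
import itertools
for nm,a,b,C in(("cover",ct,cs,rect(140,100)),("dish",dt,ds,rect(190,140))):
    best=None
    for k in range(4):
      for fl in(0,1):
        bb=np.roll(b[::-1] if fl else b,k,0);X=tri(a,bb)
        e=np.abs(proj("top",X)-a).sum()+np.abs(proj("scene",X)-bb).sum()
        if best is None or e<best[0]:best=(e,bb,X)
    e,bb,X=best;print(nm,e);print(X)
    m=X.mean(0);d=np.linalg.norm(X[1]-X[0]),np.linalg.norm(X[2]-X[1]);print(d)
    for k in range(4):
      for fl in (0,1):
        sl=lambda z:np.roll(z[::-1] if fl else z,k,0)
        p=sl(X);v=p[1]-p[0];w=p[2]-p[1]
        if np.linalg.norm(v)>np.linalg.norm(w) and v[0]>0 and v[0]*w[1]-v[1]*w[0]>0:
            q,f=fit({"top":sl(a),"scene":sl(bb)},C,[*m,np.arctan2(v[1],v[0])]);print(q,np.degrees(q[3]),np.abs(f).max(),f.std())
print("handle ends",tri(ht,hs),tri(ht,hs).mean(0))
E
```

```text
cover 1.598514068303075
[[565.95 282.39  63.16]
 [567.86 184.34  64.1 ]
 [430.55 181.49  63.34]
 [427.86 278.31  62.71]]
(np.float64(98.07226672534118), np.float64(137.34479003856376))
[498.01 231.71  63.06   0.03] 1.458439985322385 0.8549873506363497 0.5127137949628551
dish 3.9037133389075507
[[ 603.26 -147.5     5.81]
 [ 669.01 -265.69    8.46]
 [ 506.16 -356.91    8.1 ]
 [ 441.25 -235.78   10.35]]
(np.float64(135.27717055495214), np.float64(186.65463913175776))
[ 554.62 -251.61    7.65    0.5 ] 28.80553867805443 1.5962543887163179 0.8680177997840226
handle ends [[540.33 232.88 112.08]
 [456.46 230.67 104.57]] [498.4  231.78 108.32]
```

Cover: (498.3, 231.7), yaw 1.5°. Dish: (554.6, −251.6), yaw 28.8°. I'll move above the cover with a +21° turn.

Call:
step_arm --deltas '[32, -26, -4, 2, 91, 32, -26, -4, 2, 91, 32, -26, -4, 2, 91, 32, -26, -4, 2, 91, 32, -26, -4, 2, 91, 32, -26, -4, 2, 91, 32, -26, -4, 2, 91, 32, -26, -4, 2, 91, 33, -27, -4, 2, 91, 34, -28, -4, 3, 91]'

```text
time: 1.35
tool_pos: [499.2, 230.8, 186.2]
tcp_rot: [3.142, -0.001, -3.114]
contact_force: [-0.0, -0.4, 0.2]
grip_width: 91.1
finger_force: 0.0
```

```bash
python3 - <<'E'
from h import *
o=get_obs();print(o["time"],o["tool_pos"],np.degrees(o["tcp_rot"]),o["joint_positions"])
p=camera_params("wrist");print(p)
im=capture("wrist")[:,:,::-1];cv2.imwrite("pics/w1.png",im)
E
```

```text
1.35 [499.18591864 230.80821887 186.21131549] [ 1.79999841e+02 -4.86824743e-02 -1.78438183e+02] [ 2.93591039e-01  4.22580882e-01  1.51719740e+00  2.42557706e-04
  1.20263336e+00 -1.30455152e+00]
{'mtx': array([[371.64829954,   0.        , 318.00728403],
       [  0.        , 371.64829954, 239.01861599],
       [  0.        ,   0.        ,   1.        ]]), 'rvec': array([-2.06180664, -2.11811299, -0.26613376]), 'tvec': array([-218.07128914, -510.65192123,  225.41374808])}
```

View pics/w1.png

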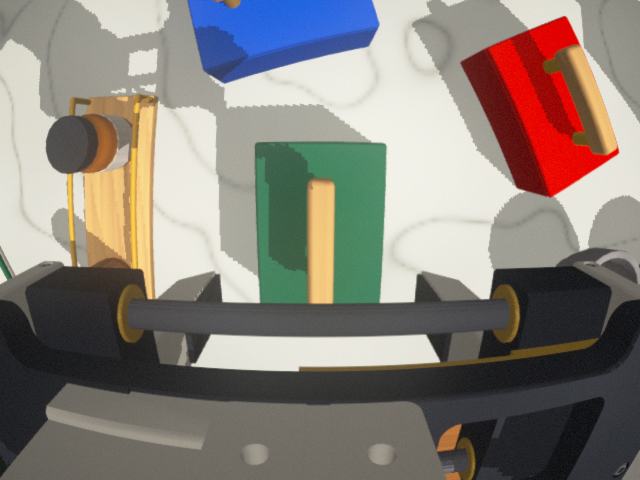

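The wrist view shows the green handle centred between the fingers: bar columns 308–334, near end at row 180, and near roof corners at (255,143) and (386,143). I'll check this against the estimate.

```bash
cat >> h.py <<'E'
def wback(uv,z,p=None):
    p=p or camera_params("wrist");K=p["mtx"];R=cv2.Rodrigues(p["rvec"])[0];C=-R.T@p["tvec"].reshape(3)
    n=cv2.fisheye.undistortPoints(np.float64(uv)[:,None],K,np.zeros(4))[:,0]
    d=np.c_[n,np.ones(len(n))]@R;return C+d*((z-C[2])/d[:,2])[:,None]
E
python3 - <<'E'
from h import *
np.set_printoptions(precision=1,suppress=True)
print(wback([(309,182),(333,182),(308,300),(332,300)],110)); print(wback([(256,144),(386,144),(380,300),(261,300)],65))
E
```

```text
[[459.8 221.1 110. ]
 [459.4 236.2 110. ]
 [540.  222.1 110. ]
 [539.6 238.5 110. ]]
[[436.1 179.6  65. ]
 [433.3 277.   65. ]
 [558.8 280.5  65. ]
 [561.4 182.5  65. ]]
```

The wrist view agrees to within a few mm, and the yaw matches. Descending 106 mm.

Call:
step_arm --deltas '[0.5, 0, -14, 0, 60, 0.5, 0, -14, 0, 60, 0, 0, -14, 0, 60, 0, 0, -14, 0, 60, 0, 0, -14, 0, 60, 0, 0, -12, 0, 60, 0, 0, -10, 0, 60, 0, 0, -8, 0, 60, 0, 0, -6, 0, 60, 0, 0, 0, 0, 60]'

```text
time: 2.65
tool_pos: [499.3, 231.8, 80.4]
tcp_rot: [-3.142, -0.001, -3.116]
contact_force: [-0.7, 0.4, 0.7]
grip_width: 59.6
finger_force: 0.0
```

Call:
step_arm --deltas '[0, 0, 0, 0, 40, 0, 0, 0, 0, 30, 0, 0, 0, 0, 24, 0, 0, 0, 0, 20, 0, 0, 0, 0, 16, 0, 0, 0, 0, 10, 0, 0, 0, 0, 5, 0, 0, 0, 0, 5, 0, 0, 0, 0, 5, 0, 0, 0, 0, 5]'

```text
time: 3.9
tool_pos: [499.5, 232.0, 80.8]
tcp_rot: [3.141, 0.0, -3.116]
contact_force: [-0.4, 2.6, -0.1]
grip_width: 17.9
finger_force: 30.0
```

The bar is gripped at 17.9 mm and 30 N. Lifting.

Call:
step_arm --deltas '[0, 0, 3, 0, 5, 0, 0, 6, 0, 5, 0, 0, 12, 0, 5, 0, 0, 18, 0, 5, 0, 0, 22, 0, 5, 0, 0, 24, 0, 5, 0, 0, 24, 0, 5, 0, 0, 20, 0, 5, 0, 0, 14, 0, 5, 0, 0, 7, 0, 5]'

```text
time: 5.15
tool_pos: [499.5, 231.8, 231.6]
tcp_rot: [3.141, 0.001, -3.116]
contact_force: [-0.0, 0.2, -6.6]
grip_width: 17.9
finger_force: 30.0
```

```bash
python3 - <<'E'
from h import *
o=get_obs();print(o["time"],o["tool_pos"],np.degrees(o["tcp_rot"]),o["contact_force"],o["moment"],o["grip_width"],o["finger_force"])
im=capture("scene")[150:350,200:460,::-1];cv2.imwrite("pics/s2.png",cv2.resize(im,None,fx=3,fy=3,interpolation=2))
E
```

```text
5.15 [499.51771044 231.80865686 231.64069939] [ 1.79982642e+02  4.88636529e-02 -1.78530508e+02] [-0.03640621  0.23695525 -6.64759424] [ 0.02836723  0.04569388 -0.03194715] 17.93151244712602 29.995754957199097
```

View pics/s2.png

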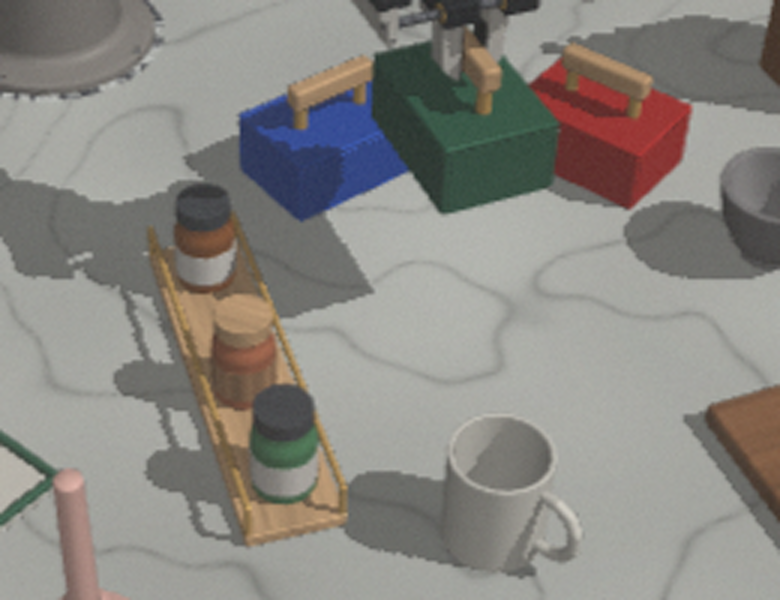

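The cover is lifted level and hangs free. The scene crop shows it clear of the blue and red covers, and its weight is about 6.6 N. Carrying it over the rack with the rim at about 150 mm.

Call:
step_arm --deltas '[3, -8, 0, 0.5, 5, 3, -18, 0, 1.5, 5, 3, -26, 0, 1.5, 5, 3, -30, 0, 1.5, 5, 3, -30, 0, 1.5, 5, 3, -30, 0, 1.5, 5, 3, -30, 0, 1.5, 5, 3, -30, 0, 1.5, 5, 3, -30, 0, 2, 5, 3, -30, 0, 2, 5]'

```text
time: 6.45
tool_pos: [529.0, -31.7, 229.8]
tcp_rot: [3.141, -0.002, -2.853]
contact_force: [0.5, 1.2, -7.1]
grip_width: 17.8
finger_force: 30.0
```

Call:
step_arm --deltas '[3, -30, 0, 2, 5, 3, -30, 0, 2, 5, 3, -30, 0, 2, 5, 3, -28, 0, 1.5, 5, 3, -26, 0, 1.5, 5, 3, -24, 0, 1.3, 5, 3, -20, 0, 1, 5, 2, -16, 0, 0.5, 5, 1, -10, 0, 0.3, 5, 1, -7, 0, 0.2, 5]'

```text
time: 7.7
tool_pos: [554.3, -251.5, 230.4]
tcp_rot: [3.141, -0.0, -2.639]
contact_force: [-0.4, -0.0, -6.6]
grip_width: 18.0
finger_force: 30.0
```

Call:
step_arm --deltas '[0, 0, 0, 0, 5, 0, 0, -2, 0, 5, 0, 0, -4, 0, 5, 0, 0, -6, 0, 5, 0, 0, -8, 0, 5, 0, 0, -8, 0, 5, 0, 0, -6, 0, 5, 0, 0, -4, 0, 5, 0, 0, -2, 0, 5, 0, 0, 0, 0, 5]'

```text
time: 8.95
tool_pos: [554.5, -251.2, 190.7]
tcp_rot: [3.142, 0.0, -2.639]
contact_force: [-0.1, -0.2, -6.2]
grip_width: 18.0
finger_force: 30.0
```

```bash
python3 - <<'E'
from h import *
o=get_obs();print(o["time"],o["tool_pos"],np.degrees(o["tcp_rot"]),o["contact_force"],o["moment"],o["joint_positions"])
for n in("top","scene","wrist"):cv2.imwrite(f"pics/{n}3.png",capture(n)[:,:,::-1])
a=cv2.imread("pics/top3.png")[150:300,400:550];b=cv2.imread("pics/scene3.png")[210:360,95:245]
a,b=[cv2.resize(i,(400,400),interpolation=2) for i in(a,b)]
cv2.imwrite("pics/c3.png",cv2.convertScaleAbs(np.hstack([a,b]),alpha=1.4,beta=15))
E
```

```text
8.95 [ 554.48917227 -251.19603604  190.73620692] [ 1.79995858e+02  2.71557570e-03 -1.51227550e+02] [-0.1221574  -0.23150784 -6.21559755] [0.01315095 0.0506056  0.03943609] [-5.51243197e-01  5.23778658e-01  1.33505965e+00  8.02558322e-05
  1.28279374e+00 -2.62423631e+00]
```

View pics/c3.png

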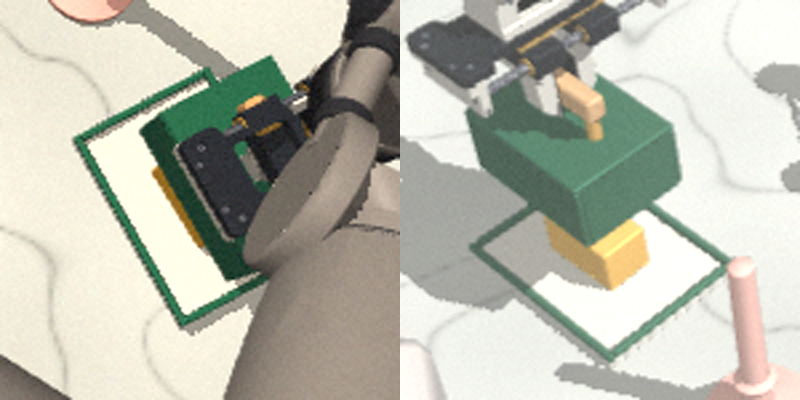

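View pics/wrist3.png

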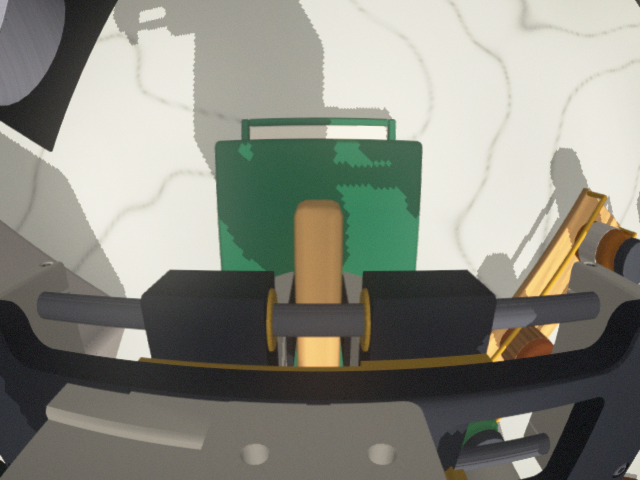

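In the wrist view the dish's near edge runs from (242,120) to (396,120). The held roof's near edge runs from (216,143) to (422,143). Both centre on column 319 and are parallel. I'll work out the lengthwise offset, and refit the cover and dish with known heights.

```bash
python3 - <<'E'
from h import *
np.set_printoptions(precision=1,suppress=True)
t=np.radians(28.77);ex=np.array([np.cos(t),np.sin(t)]);ey=np.array([-ex[1],ex[0]]);T=np.array([554.5,-251.2])
def rel(uv,z):
    P=wback(uv,z)[:,:2]-T;return np.c_[P@ex,P@ey]
print("dish near edge rel TCP (expect x -95,y +-70)",rel([(242,121),(396,121)],14))
print("roof near edge (expect x -70,y +-50)",rel([(217,143),(421,143)],175.2),"handle end",rel([(297,204),(341,204)],220))
# refit first-look pictures with heights fixed
def px(L,x,y,s,ou,ov):return (np.float64(L)-[ou,ov]+.5)/s-.5+[x,y]
ct=px([(107,272),(108,25),(284,25),(283,270)],216,204,4,0,0)
dt=px([(575,292),(455,86),(604,8),(728,212)],410,174,3,400,0)
cs=px([(225,349),(320,476),(180,513),(93,382)],300,195,4,0,300)
ds=px([(573,340),(727,455),(592,560),(434,436)],110,258,3,400,300)
# scene held cover crop: scale 400/150, origin (95,210)
hs=px([(468,112),(570,72)],95,210,400/150,400,0)
for nm,a,b,L,W,z,q0 in(("cover",ct,cs,140,100,65,[498,231,.03]),("dish",dt,ds,190,140,14,[554,-251,.5])):
    C=rect(L,W)
    for obs in({"top":a},{"scene":b}):
        for n,o in obs.items():
            best=min((least_squares(lambda q:(model([q[0],q[1],z,q[2]],C,n)-np.roll(oo,k,0)).ravel(),q0,x_scale=[1,1,.01]) for k in range(4) for oo in(o,o[::-1])),key=lambda r:r.cost)
            print(nm,n,best.x[:2],np.degrees(best.x[2]),best.cost)
p=px([(583,192),(680,122),(683,178),(588,245)],95,210,400/150,400,0)
print(p,proj("scene",[[*(T+s*70*ex+u*50*ey),z] for z in(175,110) for s in(-1,1) for u in(-1,1)]))
E
```

```text
dish near edge rel TCP (expect x -95,y +-70) [[-89.8 -67.9]
 [-89.9  71. ]]
roof near edge (expect x -70,y +-50) [[-68.4 -47.5]
 [-68.4  49.4]] handle end [[-45.5  -7. ]
 [-45.5   8.5]]
cover top [498.  231.6] 181.63298507379704 1.0997819282633943
cover scene [499.5 230.7] 1.1466595051599378 1.234168967167741Traceback (most recent call last):
  File "<stdin>", line 20, in <module>
  File "<stdin>", line 20, in <genexpr>
    return func(*args, **kwargs)
    result = trf(vector_fun.fun, vector_fun.jac, x0, f0, J0, lb, ub, ftol, xtol,
                 gtol, max_nfev, x_scale, loss_function, tr_solver,
                 tr_options.copy(), verbose, callback=callback_wrapped)
    return trf_no_bounds(
        fun, jac, x0, f0, J0, ftol, xtol, gtol, max_nfev, x_scale,
        loss_function, tr_solver, tr_options, verbose, callback=callback)
    J = jac(x)
    self._update_jac()
    ~~~~~~~~~~~~~~~~^^
    self.J = self.jac_wrapped(xp_copy(self.x), f0=self.f)
             ~~~~~~~~~~~~~~~~^^^^^^^^^^^^^^^^^^^^^^^^^^^^
    J, dct = approx_derivative(
             ~~~~~~~~~~~~~~~~~^
        self.f
[... 423 characters left out ...]
val - f0 for f_eval in f_evals]
                                    ^^^^^^^
    f = np.atleast_1d(self.fun(x, *self.args, **self.kwargs))
                      ~~~~~~~~^^^^^^^^^^^^^^^^^^^^^^^^^^^^^^
    return np.atleast_1d(self.fun(x))
                         ~~~~~~~~^^^
    return self.f(x, *self.args, **self.kwargs)
           ~~~~~~^^^^^^^^^^^^^^^^^^^^^^^^^^^^^^
  File "<stdin>", line 20, in <lambda>
  File "h.py", line 14, in model
    return proj(n,np.c_[C@[[c,s],[-s,c]]+[x,y],np.full(len(C),z)])
  File "h.py", line 5, in proj
    p=camera_params(n); return cv2.projectPoints(np.float64(P),p["rvec"],p["tvec"],p["mtx"],None)[0][:,0]
ValueError: time passes only in moves, steps and waits
```

```bash
sed -i 's/^def proj(n,P):/from functools import cache\ncamera_params=cache(camera_params)\ndef proj(n,P):/' h.py; python3 - <<'E'
from h import *
np.set_printoptions(precision=1,suppress=True)
def px(L,x,y,s,ou,ov):return (np.float64(L)-[ou,ov]+.5)/s-.5+[x,y]
t=np.radians(28.77);ex=np.array([np.cos(t),np.sin(t)]);ey=np.array([-ex[1],ex[0]]);T=np.array([554.5,-251.2])
dt=px([(575,292),(455,86),(604,8),(728,212)],410,174,3,400,0)
ds=px([(573,340),(727,455),(592,560),(434,436)],110,258,3,400,300)
C=rect(190,140)
for n,o in(("top",dt),("scene",ds)):
    best=min((least_squares(lambda q:(model([q[0],q[1],14,q[2]],C,n)-np.roll(oo,k,0)).ravel(),[554,-251,.5],x_scale=[1,1,.01]) for k in range(4) for oo in(o,o[::-1])),key=lambda r:r.cost)
    print(n,best.x[:2],np.degrees(best.x[2]),best.cost)
p=px([(583,192),(680,122),(683,178),(588,245)],95,210,400/150,400,0)
print(p);print(proj("scene",[[*(T+s*70*ex+u*50*ey),z] for z in(175,110) for s in(-1,1) for u in(-1,1)]))
p=camera_params("wrist");print(-cv2.Rodrigues(p["rvec"])[0].T@p["tvec"].reshape(3))
E
```

```text
top [ 553.7 -250.7] -151.22876026342234 3.7278883909470264
scene [ 560.2 -250.8] -151.2190309586398 4.34330570521895
[[163.3 281.7]
 [199.7 255.4]
 [200.8 276.4]
 [165.2 301.6]]
[[118.4 250.7]
 [155.9 227.8]
 [160.3 281.7]
 [197.8 256. ]
 [124.5 272.2]
 [160.6 249.1]
 [165.3 303.2]
 [201.3 277.4]]
[ 496.5 -282.7  349.4]
```

Yaw agrees across views. The dish's x differs between the views by 6 mm, so I'll refine with a silhouette fit on the first pictures.

```bash
python3 - <<'E'
from h import *
np.set_printoptions(precision=2,suppress=True)
A=np.radians(np.arange(0,360,4));D=np.c_[np.cos(A),np.sin(A)]
B={"cover":(140,100,65,[498,231,.03],{"top":(230,200,80,85),"scene":(316,197,70,75)}),"dish":(190,140,14,[554,-251,.5],{"top":(420,168,108,112),"scene":(112,262,114,92)})}
for nm,(L,W,h,q0,bx) in B.items():
    S={}
    for n,(x,y,w,hh) in bx.items():
        im=cv2.imread(f"pics/{n}0.png")[y:y+hh,x:x+w].astype(int)
        g=((im[...,1]>1.25*im[...,2])&(im[...,1]>1.08*im[...,0])&(im[...,1]>15)).astype(np.uint8)
        k,lab,st,_=cv2.connectedComponentsWithStats(g,connectivity=8);i=1+st[1:,4].argmax()
        P=np.argwhere(lab==i)[:,::-1]+[x,y];S[n]=(P@D.T).max(0)
        print(nm,n,st[i])
    R=rect(L,W)
    def res(q,ns):
        out=[]
        for n in ns:
            P=np.vstack([model([q[0],q[1],z,q[2]],R,n) for z in(0,h)])
            out.append((P@D.T).max(0)-q[3]-S[n])
        return np.concatenate(out)
    for ns in(["top"],["scene"],["top","scene"]):
        r=least_squares(res,q0+[.5],args=(ns,),loss="soft_l1",f_scale=.3,x_scale=[1,1,.01,.3]);print(ns,r.x[:2],np.degrees(r.x[2]),r.x[3],np.abs(r.fun).mean(),np.abs(r.fun).max())
E
```

```text
cover top [  12   10   47   64 2553]
cover scene [   8   11   56   58 1627]
['top'] [497.71 231.57] 1.3427531848445042 0.9220932578716508 0.15638438946573127 0.5290320333815259
['scene'] [498.64 232.25] 0.23584949651773746 1.6189619452169215 0.49382412022207267 4.9595512146234455
['top', 'scene'] [497.96 231.84] 0.8828673594274679 1.2441828531961427 0.5052893934175846 5.7565901312380845
dish top [  8   7  91  97 782]
dish scene [  9   9  97  75 509]
['top'] [ 556.32 -251.35] 28.298925803492267 1.2057213633330055 0.2850193080297629 1.5623215297421211
['scene'] [ 553.23 -252.05] 29.040798930646655 2.353935439680941 0.33603030160198133 1.2582391359977692
['top', 'scene'] [ 554.86 -251.39] 28.552842469141414 1.7547271511561637 0.6358718989262907 2.4219792418089696
```

The dish is at (554.9, −251.4), yaw 28.6°. The cover sits about 1.5 mm toward −x in the grip. I'll shift by (+1.5, +0.5) and lower 82 mm.

Call:
step_arm --deltas '[0.8, 0.3, -2, 0, 5, 0.7, 0.2, -6, 0, 5, 0, 0, -10, 0, 5, 0, 0, -12, 0, 5, 0, 0, -13, 0, 5, 0, 0, -13, 0, 5, 0, 0, -11, 0, 5, 0, 0, -8, 0, 5, 0, 0, -5, 0, 5, 0, 0, -2, 0, 5]'

```text
time: 10.35
tool_pos: [556.0, -250.7, 108.6]
tcp_rot: [3.142, -0.0, -2.639]
contact_force: [-0.6, -0.3, -6.0]
grip_width: 17.7
finger_force: 30.0
```

```bash
python3 - <<'E'
from h import *
o=get_obs();print(o["time"],o["tool_pos"],np.degrees(o["tcp_rot"]),o["contact_force"],o["moment"])
for n in("top","scene","wrist"):cv2.imwrite(f"pics/{n}4.png",capture(n)[:,:,::-1])
a=cv2.imread("pics/top4.png")[165:285,415:535];b=cv2.imread("pics/scene4.png")[240:360,110:230]
a,b=[cv2.resize(i,(400,400),interpolation=2) for i in(a,b)]
cv2.imwrite("pics/c4.png",cv2.convertScaleAbs(np.hstack([a,b]),alpha=1.4,beta=15))
E
```

```text
10.35 [ 556.00327966 -250.68334081  108.58630262] [ 1.79996441e+02 -2.51295095e-05 -1.51222148e+02] [-0.60773732 -0.29753611 -5.96589534] [0.05074332 0.02228974 0.00138876]
```

View pics/c4.png

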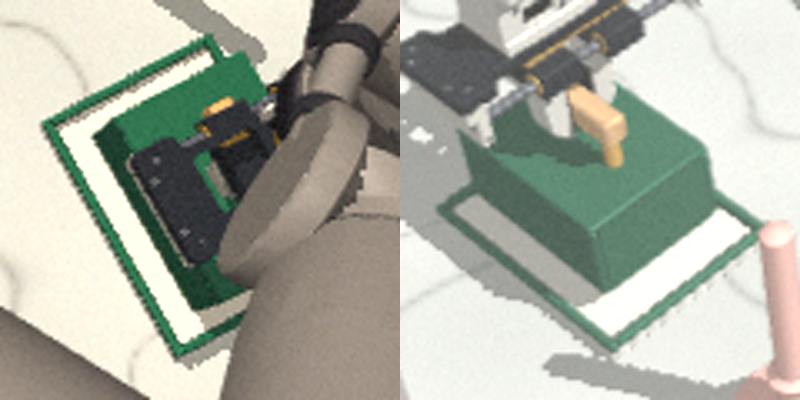

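View pics/wrist4.png

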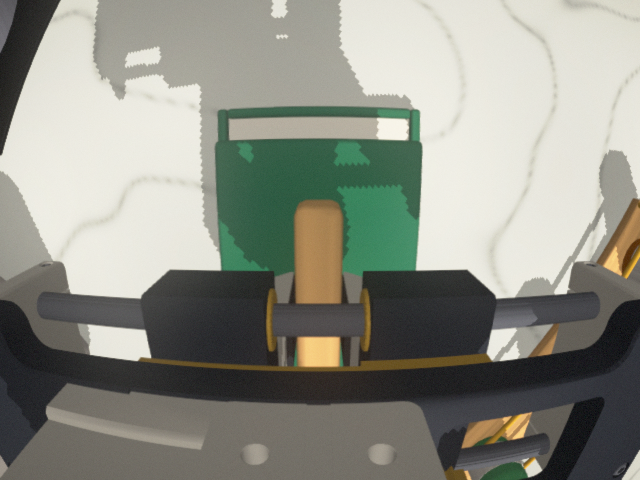

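The cover is around the cheese with its rim above the plate. In the crop, top-view roof corners are at (95,135) and (240,52), and dish corners at (45,125), (212,38) and (180,357). In the scene view, the near rim corner is at (605,292) and the near dish corner at (613,350). Final centring check:

```bash
python3 - <<'E'
from h import *
np.set_printoptions(precision=1,suppress=True)
t=np.radians(28.77);ex=np.array([np.cos(t),np.sin(t)]);ey=np.array([-ex[1],ex[0]]);T=np.array([556,-250.7])
rel=lambda P:np.c_[(P[:,:2]-T)@ex,(P[:,:2]-T)@ey]
def back(n,L,ou,x,y,z):
    uv=(np.float64(L)-[ou,0]+.5)/(400/120)-.5+[x,y];p=camera_params(n);R=cv2.Rodrigues(p["rvec"])[0];c=-R.T@p["tvec"].reshape(3)
    d=np.c_[cv2.undistortPoints(uv[:,None],p["mtx"],None)[:,0],np.ones(len(uv))]@R
    return rel(c+d*((z-c[2])/d[:,2])[:,None])
print("top roof",back("top",[(95,135),(240,52)],0,415,165,93));print("top dish",back("top",[(45,125),(212,38),(180,357)],0,415,165,14))
print("scene roof",back("scene",[(597,232),(712,158)],400,110,240,93));print("rim",back("scene",[(605,292),(714,207)],400,110,240,28))
print("scene dish",back("scene",[(613,350),(438,208),(766,228)],400,110,240,14))
print("wrist roof",rel(wback([(217,143),(421,143)],93)));print("wrist dish",rel(wback([(219,109),(420,109)],14)))
E
```

```text
top roof [[ 62.8  67.3]
 [ 66.5 -46.6]]
top dish [[ 90.6  69.6]
 [ 90.  -68.2]
 [-95.6  68.7]]
scene roof [[ 73.5 -47.9]
 [ 80.   43.1]]
rim [[ 66.4 -48. ]
 [ 64.3  49.4]]
scene dish [[ 97.6 -69.7]
 [-90.4 -69. ]
 [ 95.5  67.2]]
wrist roof [[-68.4 -47.6]
 [-68.4  49.4]]
wrist dish [[-93.2 -67.5]
 [-93.3  70.7]]
```

All the views put the cover centred on the dish to within about 2–3 mm, square and level. The rim is 28 mm above the counter, so 20 mm above the plate. I'll let it settle, then hand it in.

Call:
step_arm --deltas '[0, 0, 0, 0, 5, 0, 0, 0, 0, 5, 0, 0, 0, 0, 5, 0, 0, 0, 0, 5, 0, 0, 0, 0, 5, 0, 0, 0, 0, 5, 0, 0, 0, 0, 5, 0, 0, 0, 0, 5, 0, 0, 0, 0, 5, 0, 0, 0, 0, 5]'

```text
time: 11.75
tool_pos: [556.0, -250.7, 108.7]
tcp_rot: [3.141, 0.0, -2.639]
contact_force: [0.4, -0.8, -5.6]
grip_width: 18.4
finger_force: 30.0
```

```bash
python3 -c "
from plant import *
o=get_obs();print(o['tool_pos'],o['finger_force'],abs(o['dq']).max());print(close_job())"
```

```text
[ 555.95530498 -250.66204338  108.72483279] 29.995940923690796 0.00177589906859299
the job is handed in; nothing more can be done
None
```

I handed the job in with the green cover held still and level around the cheese, its rim about 20 mm above the plate; the camera views put it square with the dish and within about 2–3 mm of its centre, gripped at 30 N per finger.

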